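# Dock the battery maintainer behind its drop catch

### The job

Lift the black battery maintainer by its handle, set it flat on the open end of the plywood dock, and slide it in gently so that the edge of its own foot plate lifts the hinged catch; keep easing it against the sprung stop until the catch drops fully down behind the plate. Then let go and leave it held flat between the catch and the sprung stop. Do not force it, keep the gripper itself off the dock and its catch, and leave the tool caddy and the tile with the pliers where they are.

Things in the scene. Friction and masses are not known exactly. Their poses are not given: they have to be found in the camera images.
- maintainer_handle (a point): Centre of the handle bar of the loose black battery maintainer (0.6 kg). x along the bar, y across, z up. Bar 64 long, 16 wide, 16 high, on two 10 x 14 posts at x = +-26; its centre is 58 above the underside. Gap of 18 under the bar to the case top. Case 84 (x) x 70, top 32 above the underside; foot plate 90 (x) x 110 (y) x 10 thick, centred. Either end may lead.
- dock: Fixed, slick varnished plywood deck, 320 (x) x 170 (y), origin at the centre of its underside, top face 12 higher. +x is the way in, y left, z up. Aluminium rails 14 high leave a lane 115 wide about y = 0 from x = -20 to 100, flared to 130 at x = -50; the deck is open from x = -160 to -50. At the far end a steel stop carriage, reaching along the left rail to the catch.
- dock_entry (a point): Point of the dock (x = -100, y = 0, on the deck's top face), axes as the dock's. Set the foot plate down centred here and square to the dock, clear of the catch (farther in it would land on the catch), then slide it along +x.
- catch (a joint): Hinge of the steel gravity catch (80 g, no spring), rad: 0 hanging down, about 0.2 while it rides on the foot plate, 0 again once the plate's rear edge is past. It lies over y = 41 to 51: pivot 28 above the deck at x = -20, arm sloping down inwards to a nose with inner face at x = 25, 1.5 above the deck. It shifts with the carriage: see dock_stop.
- dock_stop (a point): Fixed point of the dock (x = 112, y = 46, 6.5 above the deck): face of the 18 wide sprung plunger if the carriage is in mid setting. But carriage, catch and plunger are clamped up to 16 mm either way along x, unmeasured. Plunger yields at 2.5 N plus 0.8 N/mm; catch falls at 7 mm (8 N), steel block at 12 mm (12 N), friction extra; over 20 N is forcing. Let go, it returns 4 mm.
- caddy: Red plastic tool caddy, 110 x 180, 153 high with its handle. Origin: centre of its underside. Bystander.
- tile: White ceramic tile, 130 x 180 x 8. Origin: centre of its underside. Bystander.
- pliers: Chrome pliers, 150 long, lying on the tile. Bystander.
Not all that is in view belongs to the job. Of the things like the part that bears maintainer_handle, leave any that is pink or turquoise; of the rest the smaller one is meant.

How it is judged:
By the outcome, as a careful person would: the job done as asked, in the order asked, and still so for the second after the job is handed in, with the robot touching nothing.
It also fails if it takes over 67 s, if anything falls off the work surface, if the arm or the gripper's body presses on something with over 40 N, if the wrist force passes 120 N, or if a joint passes its speed limit or range.

### The arm

A 6-joint arm with a two-finger parallel gripper is mounted at the origin on the work surface. World frame = base frame: x ahead of the robot, y to its left, z up, the work surface at z = 0. Lengths are in mm, angles in degrees, forces in N, time in s.
With the tool pointing down it reaches from about 350 to 850 mm from the base axis. Payload 8.1 kg.
Tool frame: the origin (TCP) lies midway between the tips of the shut fingers; the grasp point (between the pads) lies 19 mm behind it (r.tcp_to_grasp is the distance from the TCP to the grasp point, in mm); z points along the fingers, y is the direction in which the jaws open and shut (so a half turn about z gives the same grasp; the last joint's range is limited). The gripper opens to 85 mm and grips with 20 to 120 N. Pads are 22 mm wide; open, the fingers measure 114 mm over their backs; the gripper's body (76 mm by 85 mm) begins 54 mm behind the grasp point. The pads swing forward as they close: fully open they stand 13 mm farther back than shut.
Start: joints at [58.533, 7.471, 85.268, -0, 87.261, -4.893], TCP at [268.39, 536.63, 231.292] pointing down, gripper open.
Joint ranges: [-169.43, 169.43], [-51.17, 129.36], [1.28, 143.12], [-76.62, 256.62], [0, 156.53], [-152.29, 152.29]. Speed limits (degrees/s): [136.94, 136.94, 159.86, 180, 180, 180].

### API

Orientations are given as [roll, pitch, yaw] about the fixed x, y, z axes, in that order (R = Rz(yaw) Ry(pitch) Rx(roll)).
In Python, from bench import r gives the robot as it stands.
- The arm moves only by the tool jog_arm, never from a script. Its argument "targets" is a list of rows, each a list of 7 numbers: the shift along the tool's x, y, z in m, then the turn, a rotation vector about the tool's x, y, z in rad, then the closure, from 0 (fully open) to 1 (shut). In form: [[dx, dy, dz, wx, wy, wz, claw], ...]. A call has 1 to 5 rows; each row is the pose to reach, as a shift and turn from the pose commanded when the call began, along the tool's axes at that moment; what a row does not reach only later rows make up. A row lasts 1/12 s, in which the tool goes at most 41.7 mm and 7.16 degrees, less where a joint would pass 70% of its speed; a pose out of reach is approached as far as the arm can. A call with a gripper value outside its range is refused whole. The fingers move at their own pace and stop on an object; "newtons" is the grip in N (left out, the last holds). Time passes only in rows, so rows that repeat a pose let the fingers close. It gives the time, the measured TCP pose, the force and the opening at its end, in the units of the state.
- r.sense(): the state, without advancing time (a new reading comes with each control period).
- r.snapshot(name): name is "scene" or "side" or "wrist"; returns a dict with "pixels" (384x512x3 uint8, red, green, blue), "fx", "fy", "cx", "cy" (pixels), "dist" ([k1, k2, p1, p2, k3] as OpenCV has them; the pictures are not rectified), "origin" and "attitude" of the camera in the world. Camera axes: x right, y down, z forward; pixel columns grow to the right and rows downward; lengths in mm; the calibration is good to about 2 mm. A picture is of the moment at which its call begins. There is no depth.
- r.hand_in(): hands the job in, once; it reports no verdict.
The state is a dict: "time": time; "joint_pos": joint angles; "qd": joint speeds; "joint_efforts": joint torques, N m; "tool_pos": TCP position; "tcp_rot": TCP orientation; "ft_force": force on the tool from outside, world axes, zero at the start; "wrist_torque": the same for the moment, N m; "finger_gap": finger opening in mm.
Only numpy, scipy, OpenCV 4.12 (cv2) and the standard library are available. Lean on these libraries where they do the work, as an engineer would, in place of code of your own. Each camera call takes 0.05 s, during which the arm holds its last target.

## Working session

There is one attempt and no reset: what is moved stays moved. The work goes in short steps, Python scripts to look and compute and a tool call to move; the robot and the scene stay as the last step left them, time stands still between calls to the robot, and variables do not carry over. Pictures are saved under pics/ and viewed, and the job is handed in when it is done.

Besides the shell and the picture viewer there is one more tool, called after "Emit:" by a JSON object that holds its "method" and its "body", one argument or row to a line. jog_arm: Moves the arm, as the interface text tells. Its arguments: {"type":"object","properties":{"targets":{"type":"array","items":{"type":"array","items":{"type":"number"}}},"newtons":{"type":"number"}},"required":["targets"]}

```bash
mkdir -p pics; ls
cat > h.py <<'E'
import numpy as np, cv2, json, pickle
from bench import r
from scipy.spatial.transform import Rotation as R
def snap(name, fn):
    s=r.snapshot(name); pickle.dump(s,open(f'pics/{fn}.pkl','wb'))
    cv2.imwrite(f'pics/{fn}.png',cv2.cvtColor(s['pixels'],cv2.COLOR_RGB2BGR)); return s
def load(fn): return pickle.load(open(f'pics/{fn}.pkl','rb'))
def Rm(s):
    a=np.array(s['attitude'],float)
    return a if a.shape==(3,3) else R.from_euler('xyz',a,degrees=True).as_matrix()
def K(s): return np.array([[s['fx'],0,s['cx']],[0,s['fy'],s['cy']],[0,0,1.]])
def ray(s,px):
    p=cv2.undistortPoints(np.array(px,float).reshape(-1,1,2),K(s),np.array(s['dist'],float)).reshape(-1,2)
    return np.c_[p,np.ones(len(p))]@Rm(s).T
def plane(s,px,z):
    d=ray(s,px);o=np.array(s['origin'],float)
    return o+d*((z-o[2])/d[:,2])[:,None]
def proj(s,P):
    Rw=Rm(s).T; t=-Rw@np.array(s['origin'],float)
    return cv2.projectPoints(np.array(P,float).reshape(-1,3),cv2.Rodrigues(Rw)[0],t,K(s),np.array(s['dist'],float))[0].reshape(-1,2)
E
python3 - <<'E'
from h import *
for n in ['scene','side','wrist']:
    s=snap(n,n+'0'); print(n,s['origin'],s['attitude'],s['fx'],s['cx'],s['dist'])
print(r.sense())
E
```

```text
pics
scene [ 963.35302977 -547.75768299  694.72902987] [-131.38690554   -0.63445896   44.4001818 ] 351.3485495125125 255.68139449110572 [-0.09053661  0.          0.          0.          0.        ]
side [  142.32112829 -1162.90267798  1184.73139126] [-132.46998234   -0.53102832  -13.99430529] 478.94569524235175 249.64941891579028 [-0.14980082  0.          0.          0.          0.        ]
wrist [198.45331153 572.29117559 372.53858322] [1.62196887e+02 5.39809947e-02 6.33892650e+01] 336.5988141204479 257.2364694738466 [-0.01327599  0.          0.          0.          0.        ]
{'time': 0.15, 'joint_pos': array([ 5.85327713e+01,  7.50745492e+00,  8.53156542e+01,  2.20559576e-03,
        8.72620935e+01, -4.89320474e+00]), 'qd': array([-0.0495114 , -0.18231982, -0.20919258, -0.03304624,  0.07536568,
        0.01188625]), 'joint_efforts': array([ 2.10564936e-04, -5.70055497e+01, -5.01167142e+01, -2.31630675e-04,
        9.31840623e-03,  8.95738822e-05]), 'tool_pos': array([268.15468186, 536.26013507, 230.45479419]), 'tcp_rot': array([-1.79915296e+02, -9.46256236e-03,  1.53425862e+02]), 'ft_force': array([-0.25522397, -0.34451984,  0.03786232]), 'wrist_torque': array([ 0.03016798, -0.01507253, -0.03071272]), 'finger_gap': 85.56578761285053}
```

View pics/scene0.png

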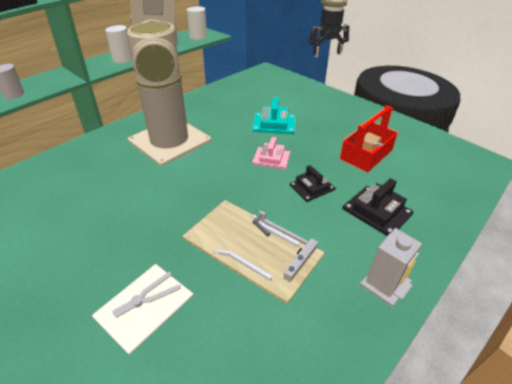

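View pics/side0.png

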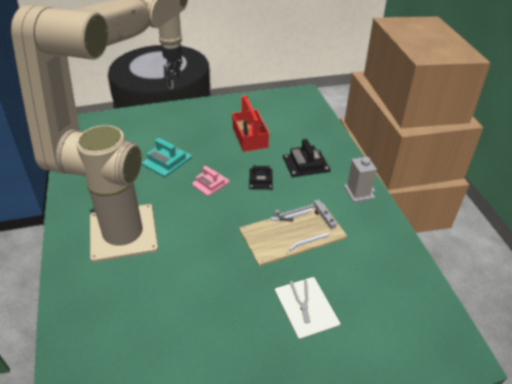

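View pics/wrist0.png

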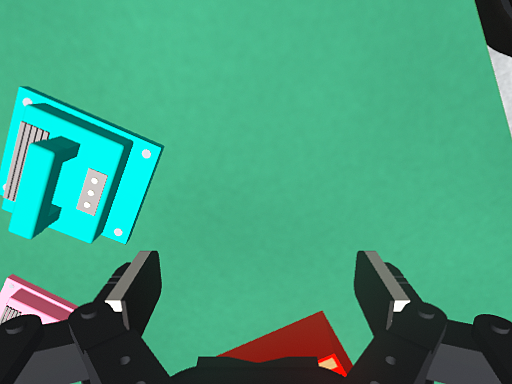

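Candidates: black small (scene 312,184 / side 261,177), black large (378,206), turquoise (275,120), pink (271,154). The smaller black one fits the description. I'll confirm it and look at the dock in enlarged crops.

Run:
```python
from h import *
def crop(fn,x0,y0,x1,y1,k,out):
    im=cv2.imread(f'pics/{fn}.png')[y0:y1,x0:x1]; cv2.imwrite(f'pics/{out}.png',cv2.resize(im,None,fx=k,fy=k,interpolation=cv2.INTER_CUBIC))
crop('scene0',280,155,420,240,5.5,'c1')
crop('scene0',175,190,335,300,5,'c2')
crop('side0',230,190,360,270,6,'c3')
crop('side0',235,140,340,200,7,'c4')
```

```text
(no output)
```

View pics/c1.png

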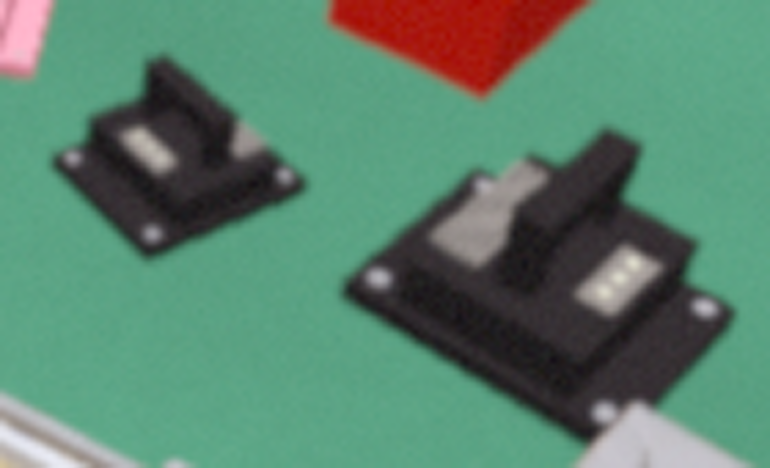

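View pics/c2.png

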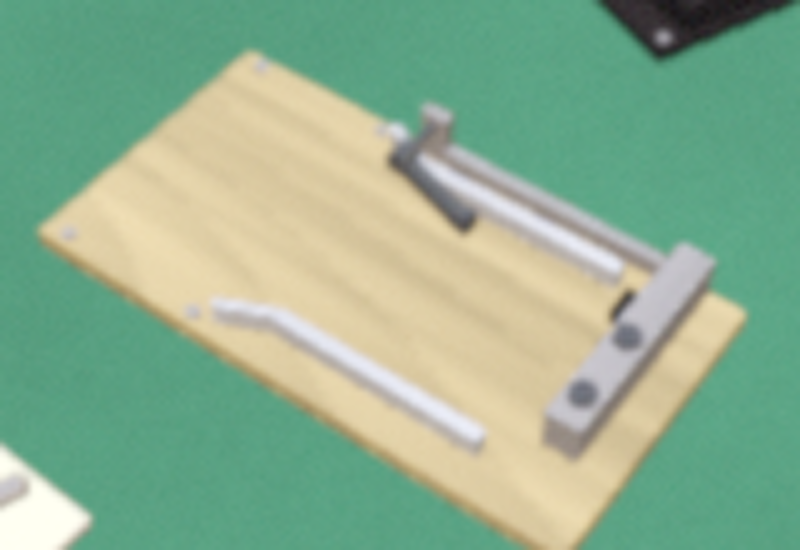

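View pics/c3.png

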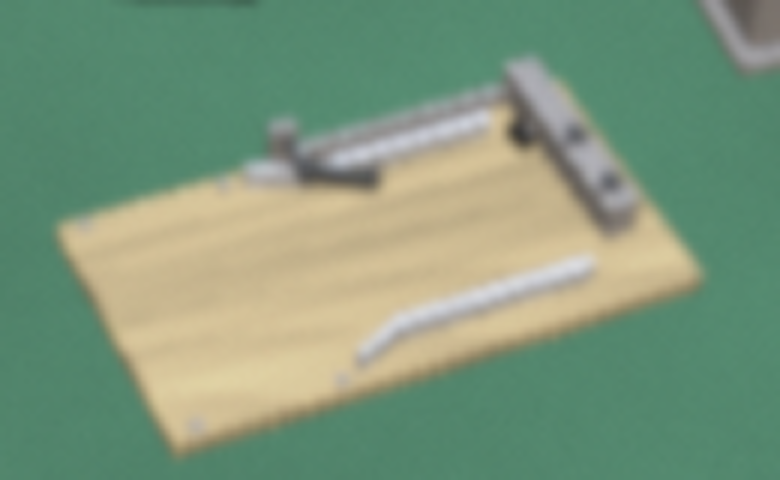

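View pics/c4.png

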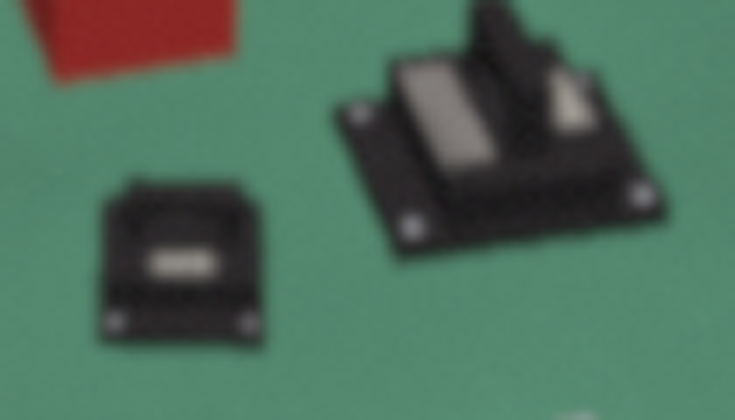

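The crop confirms the smaller black unit at scene (312,184). The dock's open end is at the left in the scene view (204,218), and the carriage is at (302,260).

Run:
```python
from h import *
def topview(s,z,x0,x1,y0,y1,k):
    # returns image, X along columns, Y along rows(down = decreasing y)
    xs=np.arange(x0,x1,1/k); ys=np.arange(y1,y0,-1/k)
    X,Y=np.meshgrid(xs,ys); p=proj(s,np.c_[X.ravel(),Y.ravel(),np.full(X.size,z)]).astype(np.float32)
    return cv2.remap(s['pixels'],p[:,0].reshape(X.shape),p[:,1].reshape(X.shape),cv2.INTER_LINEAR)
for n in ['scene0','side0']:
    s=load(n)
    print(n,plane(s,[(312,184)] if n=='scene0' else [(261,177)],20), plane(s,[(255,247)] if n=='scene0' else [(293,233)],12))
    hsv=cv2.cvtColor(s['pixels'],cv2.COLOR_RGB2HSV)
    m=cv2.inRange(hsv,(12,45,90),(32,190,255))
    roi=np.zeros_like(m)
    if n=='scene0': roi[190:300,170:340]=1
    else: roi[190:270,230:360]=1
    m=cv2.morphologyEx(m*roi,cv2.MORPH_CLOSE,np.ones((9,9)))
    c=max(cv2.findContours(m,0,cv2.CHAIN_APPROX_NONE)[0],key=cv2.contourArea)
    P=plane(s,c.reshape(-1,2),12)[:,:2].astype(np.float32)
    rect=cv2.minAreaRect(P); print(rect)
    # black
    m=(cv2.inRange(hsv,(0,0,0),(180,255,75)))
    roi=np.zeros_like(m)
    if n=='scene0': roi[160:202,285:338]=1
    else: roi[160:192,245:277]=1
    m=m*roi
    c=max(cv2.findContours(m,0,cv2.CHAIN_APPROX_NONE)[0],key=cv2.contourArea)
    P=plane(s,c.reshape(-1,2),5)[:,:2].astype(np.float32)
    print('black',c.reshape(-1,2).min(0),c.reshape(-1,2).max(0),cv2.minAreaRect(P))
for z,n in ((12,'scene0'),(12,'side0')):
    im=topview(load(n),z,400,800,-250,250,1.2)
    cv2.imwrite(f'pics/t_{n}.png',cv2.cvtColor(im,cv2.COLOR_RGB2BGR))
a=cv2.imread('pics/t_scene0.png');b=cv2.imread('pics/t_side0.png')
o=np.hstack([a,b]);cv2.imwrite('pics/t.png',o[:, :].copy() if o.shape[1]<800 else cv2.resize(o,(800,int(o.shape[0]*800/o.shape[1]))))
```

```text
scene0 [[527.39206381 149.20516543  20.        ]] [[ 571.54182975 -139.28384979   12.        ]]
((559.857421875, -140.3828125), (321.440185546875, 175.23681640625), 8.379508972167969)
black [290 166] [334 200] ((503.880615234375, 163.18661499023438), (114.16384887695312, 132.37368774414062), 75.18569946289062)
side0 [[523.30500055 145.55546444  20.        ]] [[ 555.5908249  -147.37272609   12.        ]]
((556.1149291992188, -144.1806640625), (321.5550842285156, 175.6187286376953), 8.134676933288574)
black [249 166] [271 188] ((525.2449340820312, 164.64442443847656), (131.14385986328125, 82.73759460449219), 74.10616302490234)
```

View pics/t.png

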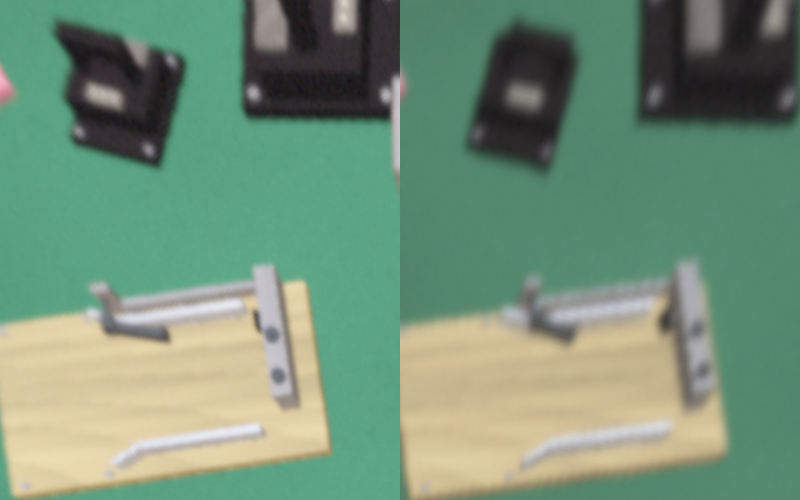

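```bash
cat >> h.py <<'E'
def rel(P,rpy,st=None):
    st=st or r.sense()
    p0=np.array(st['tool_pos']);R0=R.from_euler('xyz',st['tcp_rot'],degrees=True)
    d=R0.inv().apply(np.array(P)-p0)/1000
    w=(R0.inv()*R.from_euler('xyz',rpy,degrees=True)).as_rotvec()
    return np.round(d,4),np.round(w,3)
def blobs(s,mask,zz,amin=3):
    n,l,st,c=cv2.connectedComponentsWithStats(mask)
    for i in range(1,n):
        if st[i,4]>=amin: print(np.round(c[i],1),st[i,4],np.round(plane(s,[c[i]],zz)[0][:2],1))
E
python3 - <<'E'
from h import *
for n,(x0,y0,x1,y1) in dict(scene0=(288,180,336,204),side0=(246,182,275,192)).items():
    s=load(n);print(n)
    g=s['pixels'].min(2); g2=s['pixels'].max(2)
    sat=g2.astype(int)-g
    m=((g>85)&(sat<45)).astype(np.uint8); k=np.zeros_like(m);k[y0:y1,x0:x1]=1
    blobs(s,m*k,10.5,2)
s=load('scene0');print('caddy',plane(s,[(370,163)],0))
print(rel([527,153,230],[180,0,165]))
E
```

```text
scene0
[307.2 182.5] 41 [506.5 154.2]
[324.7 181.1] 22 [540.6 197.9]
[292.5 183. ] 10 [476.3 120.4]
[331.5 186.5] 12 [570.3 191.8]
[307.2 197. ] 10 [547.4 102.1]
side0
[251.  185.5] 2 [477.9 118.1]
caddy [[585.83013086 397.09729058   0.        ]]
(array([-0.403 , -0.227 ,  0.0007]), array([-0.001, -0.   , -0.202]))
```

Emit:
{"method": "jog_arm", "body": {
  "targets": [
    [-0.18,-0.1,0,0,0,-0.1,0],
    [-0.18,-0.1,0,0,0,-0.1,0],
    [-0.18,-0.1,0,0,0,-0.2,0],
    [-0.18,-0.1,0,0,0,-0.2,0],
    [-0.18,-0.1,0,0,0,-0.2,0]
  ]
}}

```text
time: 0.57
tool_pos: [385.2, 364.7, 231.0]
tcp_rot: [-180.0, -0.0, 164.9]
ft_force: [0.9, 0.1, -0.1]
finger_gap: 85.3
```

Run:
```python
from h import *
print(r.sense()['tool_pos'],r.sense()['tcp_rot'],rel([523,155,215],[180,0,165.5]))
```

```text
[385.20720677 364.74529496 230.96074854] [-1.79971456e+02 -5.77671229e-03  1.64945864e+02] (array([-0.1875, -0.1667,  0.016 ]), array([-0.  , -0.  , -0.01]))
```

Emit:
{"method": "jog_arm", "body": {
  "targets": [
    [-0.187,-0.167,0.016,0,0,-0.01,0],
    [-0.187,-0.167,0.016,0,0,-0.01,0],
    [-0.187,-0.167,0.016,0,0,-0.01,0],
    [-0.187,-0.167,0.016,0,0,-0.01,0],
    [-0.187,-0.167,0.016,0,0,-0.01,0]
  ]
}}

```text
time: 0.98
tool_pos: [498.8, 190.6, 217.8]
tcp_rot: [180.0, -0.0, 165.5]
ft_force: [1.5, 0.7, -0.1]
finger_gap: 85.3
```

Emit:
{"method": "jog_arm", "body": {
  "targets": [
    [0,-0.01,0,0,0,0,0],
    [0,-0.01,0,0,0,0,0],
    [0,-0.01,0,0,0,0,0]
  ]
}}

```text
time: 1.23
tool_pos: [495.6, 182.5, 217.7]
tcp_rot: [180.0, -0.0, 165.4]
ft_force: [0.8, 1.1, -0.1]
finger_gap: 85.4
```

Run:
```python
from h import *
print(r.sense()['tool_pos'],r.sense()['tcp_rot'])
snap('wrist','w1')
```

```text
[495.55103099 182.46692484 217.73676323] [ 1.79994159e+02 -4.70822558e-02  1.65350664e+02]
```

View pics/w1.png

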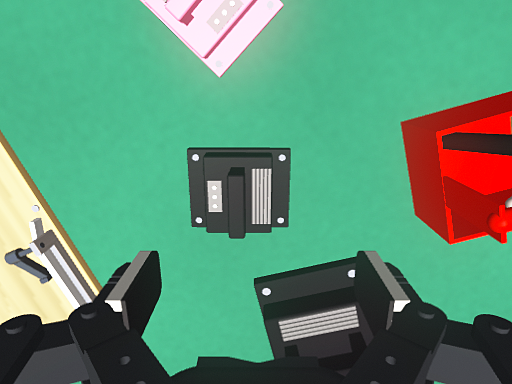

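The wrist view shows the small black unit with bolts near (195,157), (283,158), (281,220) and (198,220). Its bar runs from (237,170) to (237,238).

Run:
```python
from h import *
s=load('w1')
g=s['pixels'].min(2)
m=(g>130).astype(np.uint8);k=np.zeros_like(m);k[145:230,185:295]=1
blobs(s,m*k,10.5,4)
P=plane(s,[(195,157),(283,158),(281,220),(198,220)],10.5); print(P)
for a in range(4): print(np.linalg.norm(P[a]-P[(a+1)%4]))
c=P.mean(0);print(c)
# bar top ends at z=66
print(plane(s,[(237,168),(237,229)],66))
```

```text
[195.1 157.1] 39 [478.1 120.2]
[281.8 157.2] 38 [501.4 209. ]
[261.  195.8] 836 [537.7 176.8]
[214.3 195.9] 430 [524.8 127.2]
[198.4 219.7] 33 [547.3 101.7]
[280.1 219.8] 33 [570.8 190.4]
[[477.88562172 120.10534557  10.5       ]
 [502.58961898 209.98327411  10.5       ]
 [571.24214497 191.3840049   10.5       ]
 [547.56366287 101.11871463  10.5       ]]
93.21120919240344
71.12736562535059
93.31930745175795
72.21856806340199
[524.82026213 155.6478348   10.5       ]
[[487.93017931 166.73295663  66.        ]
 [545.62996639 150.47089513  66.        ]]
```

Run:
```python
from h import *
print(rel([524.4,155.3,120],[180,0,165]))
```

```text
(array([-0.0352, -0.0199,  0.0979]), array([ 0.   , -0.001,  0.008]))
```

Emit:
{"method": "jog_arm", "body": {
  "targets": [
    [-0.0352,-0.0199,0.03,0,0,0.007,0],
    [-0.0352,-0.0199,0.06,0,0,0.007,0],
    [-0.0352,-0.0199,0.09,0,0,0.007,0],
    [-0.0352,-0.0199,0.098,0,0,0.007,0],
    [-0.0352,-0.0199,0.098,0,0,0.007,0]
  ]
}}

```text
time: 1.7
tool_pos: [521.9, 155.7, 116.9]
tcp_rot: [-179.9, -0.3, 165.2]
ft_force: [-0.3, 0.3, 0.3]
finger_gap: 85.6
```

Run:
```python
from h import *
print(r.sense()['tool_pos'],rel([524.4,155.3,39.5],[180,0,165]))
```

```text
[521.87048116 155.67570014 116.88448008] (array([-0.003 ,  0.0005,  0.0774]), array([-0.003, -0.006,  0.003]))
```

Emit:
{"method": "jog_arm", "body": {
  "targets": [
    [-0.001,0,0.025,0,0,0,0],
    [-0.001,0,0.05,0,0,0,0],
    [-0.001,0,0.055,0,0,0,0],
    [-0.001,0,0.055,0,0,0,0],
    [-0.001,0,0.055,0,0,0,0]
  ]
}}

```text
time: 2.12
tool_pos: [526.6, 155.4, 67.1]
tcp_rot: [179.9, 0.1, 165.1]
ft_force: [0.1, -0.7, 1.2]
finger_gap: 85.3
```

Run:
```python
from h import *
print(r.sense()['tool_pos'],rel([524.4,155.3,39.5],[180,0,165]))
snap('wrist','w2')
```

```text
[526.6003334  155.36789862  67.08686553] (array([ 0.0022, -0.0007,  0.0276]), array([0.001, 0.002, 0.002]))
```

View pics/w2.png

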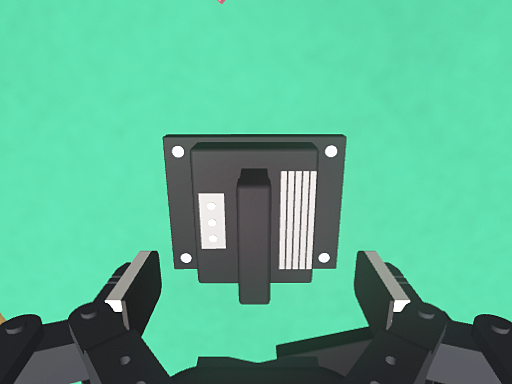

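Run:
```python
from h import *
s=load('w2')
P=plane(s,[(178,151.5),(331,151.5),(324,257.5),(186,257.5)],10.5); print(P,P.mean(0))
print(plane(s,[(255,183),(255,303)],66))
print(proj(s,[[524.4,155.3,58],[524.4,155.3,66]]))
print(r.sense()['tool_pos'],rel([524.4,155.3,39.5],[180,0,165]))
```

```text
[[478.23780236 120.1677509   10.5       ]
 [501.88785579 208.77491742  10.5       ]
 [571.0745106  190.52605843  10.5       ]
 [547.36144388 101.8719837   10.5       ]] [524.64040316 155.33517761  10.5       ]
[[492.91357313 164.26900714  66.        ]
 [553.84744878 147.89380213  66.        ]]
[[254.08848738 241.27734361]
 [253.96671624 248.96831212]]
[527.19155254 155.29597999  67.62716739] (array([ 0.0028, -0.0008,  0.0281]), array([0.001, 0.003, 0.002]))
```

Emit:
{"method": "jog_arm", "body": {
  "targets": [
    [0.002,-0.0005,0.02,0,0,0,0],
    [0.0025,-0.0005,0.028,0,0,0,0],
    [0.0025,-0.0005,0.028,0,0,0,0],
    [0.0025,-0.0005,0.028,0,0,0,0],
    [0.0025,-0.0005,0.028,0,0,0,0]
  ]
}}

```text
time: 2.58
tool_pos: [523.9, 154.8, 38.2]
tcp_rot: [180.0, 0.1, 165.1]
ft_force: [-0.5, 0.4, 0.4]
finger_gap: 85.5
```

Emit:
{"method": "jog_arm", "body": {
  "targets": [
    [0,0,0,0,0,0,1],
    [0,0,0,0,0,0,1],
    [0,0,0,0,0,0,1],
    [0,0,0,0,0,0,1],
    [0,0,0,0,0,0,1]
  ],
  "newtons": 60
}}

```text
time: 3.0
tool_pos: [523.3, 154.6, 37.2]
tcp_rot: [180.0, 0.0, 165.1]
ft_force: [0.1, -0.4, 0.1]
finger_gap: 25.5
```

Emit:
{"method": "jog_arm", "body": {
  "targets": [
    [0,0,0,0,0,0,1],
    [0,0,0,0,0,0,1],
    [0,0,0,0,0,0,1]
  ]
}}

```text
time: 3.25
tool_pos: [523.3, 154.5, 37.3]
tcp_rot: [-180.0, 0.0, 165.1]
ft_force: [-1.8, -1.5, 4.0]
finger_gap: 15.4
```

Run:
```python
from h import *
print(r.sense())
```

```text
{'time': 3.25, 'joint_pos': array([ 1.10775892e+01,  9.65131936e+00,  1.04177422e+02, -1.46158885e-02,
        6.61695503e+01, -6.39737989e+01]), 'qd': array([ 0.03748915, -0.04963137,  0.04920335,  0.03353493,  0.04130815,
        0.16192114]), 'joint_efforts': array([ 5.28423395e-01, -5.12400484e+01, -4.32168388e+01,  3.85860829e-01,
       -5.72414082e-01,  7.86699064e-03]), 'tool_pos': array([523.28845023, 154.53790412,  37.25089802]), 'tcp_rot': array([-1.79988735e+02,  7.40135258e-03,  1.65057294e+02]), 'ft_force': array([-1.8216014 , -1.51335587,  4.02963397]), 'wrist_torque': array([-0.24796831,  0.24063816,  0.0198169 ]), 'finger_gap': 15.378401832302036}
```

Emit:
{"method": "jog_arm", "body": {
  "targets": [
    [0,0,-0.01,0,0,0,1],
    [0,0,-0.02,0,0,0,1],
    [0,0,-0.04,0,0,0,1],
    [0,0,-0.07,0,0,0,1],
    [0,0,-0.1,0,0,0,1]
  ]
}}

```text
time: 3.67
tool_pos: [521.5, 154.5, 137.0]
tcp_rot: [-179.9, -0.2, 165.1]
ft_force: [0.9, 0.1, -7.1]
finger_gap: 15.2
```

Run:
```python
from h import *
print(r.sense()['finger_gap'],rel([459,-130,160],[180,0,188.3]),rel([459,-130,160],[180,0,165]))
```

```text
15.187459839282894 (array([-0.0128, -0.291 , -0.0227]), array([-0.001, -0.004, -0.406])) (array([-0.0128, -0.291 , -0.0227]), array([-0.001, -0.003,  0.001]))
```

Emit:
{"method": "jog_arm", "body": {
  "targets": [
    [-0.001,-0.02,-0.015,0,0,-0.05,1],
    [-0.003,-0.05,-0.02,0,0,-0.13,1],
    [-0.005,-0.085,-0.023,0,0,-0.21,1],
    [-0.006,-0.12,-0.023,0,0,-0.29,1],
    [-0.007,-0.155,-0.023,0,0,-0.36,1]
  ]
}}

```text
time: 4.08
tool_pos: [489.3, 2.0, 160.7]
tcp_rot: [-180.0, 0.0, -174.0]
ft_force: [0.8, -1.1, -7.4]
finger_gap: 15.3
```

Run:
```python
from h import *
print(r.sense()['finger_gap'],rel([459,-130,160],[180,0,188.3]))
```

```text
15.29236271198441 (array([ 0.0439, -0.1282,  0.0007]), array([-0.   ,  0.   , -0.041]))
```

Emit:
{"method": "jog_arm", "body": {
  "targets": [
    [0.011,-0.035,0,0,0,-0.03,1],
    [0.022,-0.07,0,0,0,-0.041,1],
    [0.034,-0.1,0,0,0,-0.041,1],
    [0.044,-0.12,0,0,0,-0.041,1],
    [0.044,-0.128,0,0,0,-0.041,1]
  ]
}}

```text
time: 4.5
tool_pos: [457.0, -131.4, 160.1]
tcp_rot: [-180.0, -0.1, -172.1]
ft_force: [-0.5, 1.3, -7.4]
finger_gap: 15.0
```

Emit:
{"method": "jog_arm", "body": {
  "targets": [
    [0,0,0,0,0,0,1],
    [0,0,0,0,0,0,1]
  ]
}}

```text
time: 4.67
tool_pos: [458.8, -128.5, 160.1]
tcp_rot: [180.0, 0.0, -172.0]
ft_force: [1.0, 1.0, -6.7]
finger_gap: 14.8
```

Run:
```python
from h import *
s=r.sense();print(s['tool_pos'],s['tcp_rot'],s['finger_gap'])
snap('wrist','w3')
```

```text
[ 458.81063973 -128.47906781  160.14783402] [ 1.79957640e+02  1.71546825e-03 -1.72040163e+02] 14.760039740499971
```

View pics/w3.png

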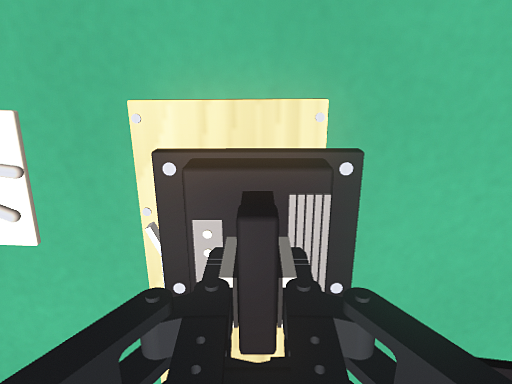

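Wrist view shows the dock's open end: edge near row 99 with corners about (128,100) and (328,99), deck bolts (137,119) and (320,117), and the held plate's bolts (169,169), (346,169), (336,288), (179,288).

```bash
cat > e.py <<'E'
from h import *
def dock_edges(fn):
    s=load(fn);hsv=cv2.cvtColor(s['pixels'],cv2.COLOR_RGB2HSV)
    m=cv2.inRange(hsv,(15,40,150),(35,200,255))
    rear=[];left=[];right=[]
    for c in range(145,318,3):
        rr=np.where(m[85:140,c])[0]
        if len(rr): rear.append((c,85+rr[0]-0.5))
    for row in range(105,250,3):
        cc=np.where(m[row,100:180])[0]
        if len(cc): left.append((100+cc[0]-.5,row))
    for row in range(105,146,2):
        cc=np.where(m[row,250:400])[0]
        if len(cc): right.append((250+cc[-1]+.5,row))
    def fit(p):
        P=plane(s,p,12)[:,:2].astype(np.float32)
        for _ in range(2):
            v=cv2.fitLine(P,cv2.DIST_HUBER,0,.01,.01).ravel()
            d=(P-v[2:])@np.array([-v[1],v[0]]); P=P[abs(d)<1.5]
        return v,len(P),d.std()
    for n,p in (('rear',rear),('left-img',left),('right-img',right)):
        v,k,sd=fit(p); print(n,v,'ang',np.degrees(np.arctan2(v[1],v[0])),k,sd)
    return s
E
python3 - <<'E'
from e import *
s=dock_edges('w3')
z=160.1-37.25+10.5
P=plane(s,[(169,169),(346,169),(336,288),(179,288)],z)
print(P,P.mean(0)); d=P[3]-P[0];print(np.degrees(np.arctan2(d[1],d[0]))); d=P[2]-P[1];print(np.degrees(np.arctan2(d[1],d[0])))
d=P[0]-P[1];print('y',np.degrees(np.arctan2(d[0],-d[1])),np.linalg.norm(d))
# expected edges from coarse pose
for yaw,c in ((8.26,(558,-142.2)),):
    u=np.array([np.cos(np.radians(yaw)),np.sin(np.radians(yaw))]);v=np.array([-u[1],u[0]])
    print('exp rear mid',c-160*u,'left corner',c-160*u+85*v,'right corner',c-160*u-85*v)
print(plane(s,[(137,119),(320,117),(147,211)],13))
E
```

```text
rear [ 1.4504132e-01 -9.8942560e-01  3.9911298e+02 -1.5831926e+02] ang -81.660324 58 0.20416763
left-img [ 9.8946476e-01  1.4477390e-01  4.7976813e+02 -2.3465570e+02] ang 8.324186 49 0.30795246
right-img [ 9.9025851e-01  1.3924094e-01  4.0551730e+02 -7.4593803e+01] ang 8.003925 21 0.264685
[[ 431.07857482 -177.62565633  133.35      ]
 [ 418.46683643  -86.76934412  133.35      ]
 [ 489.47394003  -76.88249698  133.35      ]
 [ 502.02476646 -167.71849516  133.35      ]] [ 460.26102943 -127.24899815  133.35      ]
7.94956555436503
7.926754184954391
y 7.902711920771886 91.72745180063342
exp rear mid [ 399.65978759 -165.18645545] left corner [387.44823313 -81.06821761] right corner [ 411.87134205 -249.30469329]
[[ 426.31499433 -234.91640591   13.        ]
 [ 403.37666551  -81.52761648   13.        ]
 [ 509.24724362 -223.23362436   13.        ]]
```

```bash
cat >> h.py <<'E'
YAW=188.33
U=np.array([np.cos(np.radians(8.33)),np.sin(np.radians(8.33))]);V=np.array([-U[1],U[0]])
U0,V0=531.97-1.5,-218.1
def tcp_for(x,y,z): return list((U0+x)*U+(V0+y)*V)+[z]
def dockpos(st=None):
    st=st or r.sense();p=st['tool_pos'];f=np.array(st['ft_force']);w=st['wrist_torque']
    print('t %.2f dock x %.2f y %.2f z %.2f rot'%(st['time'],p[:2]@U-U0,p[:2]@V-V0,p[2]),np.round(st['tcp_rot'],2),'F u %.2f v %.2f z %.2f'%(f[:2]@U,f[:2]@V,f[2]),'M',np.round(w,2),'gap %.1f'%st['finger_gap'])
E
python3 - <<'E'
from h import *
dockpos(); print(rel(tcp_for(-102,0,56),[180,0,YAW]))
E
```

```text
t 4.72 dock x -94.91 y 25.06 z 160.07 rot [ 179.95   -0.   -171.97] F u -0.54 v 0.65 z -6.07 M [ 0.02  0.01 -0.09] gap 14.8
(array([ 0.0069, -0.0252,  0.104 ]), array([ 0.001, -0.   , -0.005]))
```

Emit:
{"method": "jog_arm", "body": {
  "targets": [
    [0.002,-0.01,0,0,0,-0.005,1],
    [0.007,-0.02,0.02,0,0,-0.005,1],
    [0.007,-0.025,0.045,0,0,-0.005,1],
    [0.007,-0.025,0.07,0,0,-0.005,1],
    [0.007,-0.025,0.09,0,0,-0.005,1]
  ]
}}

```text
time: 5.13
tool_pos: [455.2, -153.0, 68.4]
tcp_rot: [179.9, -0.0, -171.6]
ft_force: [0.1, 0.6, -8.2]
finger_gap: 15.2
```

Emit:
{"method": "jog_arm", "body": {
  "targets": [
    [0,0,0.01,0,0,0,1],
    [0,0,0.013,0,0,0,1],
    [0,0,0.013,0,0,0,1],
    [0,0,0.013,0,0,0,1]
  ]
}}

```text
time: 5.47
tool_pos: [456.6, -154.3, 58.3]
tcp_rot: [-180.0, 0.1, -171.6]
ft_force: [0.2, 0.1, -6.9]
finger_gap: 15.1
```

Run:
```python
from e import *
dockpos(); print(rel(tcp_for(-102,0,50),[180,0,YAW]))
snap('wrist','w4'); snap('scene','s4')
im=cv2.imread('pics/s4.png')[180:310,170:340]; cv2.imwrite('pics/s4c.png',cv2.resize(im,None,fx=4.5,fy=4.5,interpolation=cv2.INTER_CUBIC))
```

```text
t 5.47 dock x -101.06 y -0.67 z 58.31 rot [-1.7995e+02  8.0000e-02 -1.7163e+02] F u 0.22 v 0.05 z -6.88 M [-0.03  0.03  0.01] gap 15.1
(array([0.0009, 0.0007, 0.0083]), array([-0.001,  0.001,  0.001]))
```

View pics/w4.png

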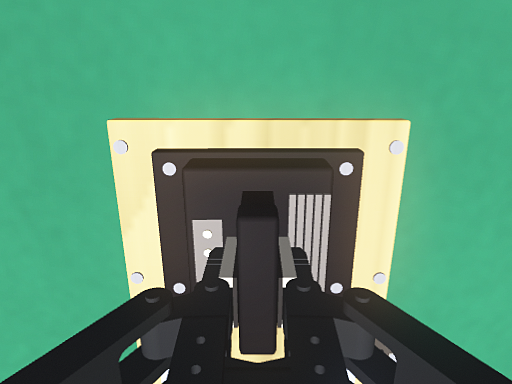

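View pics/s4c.png

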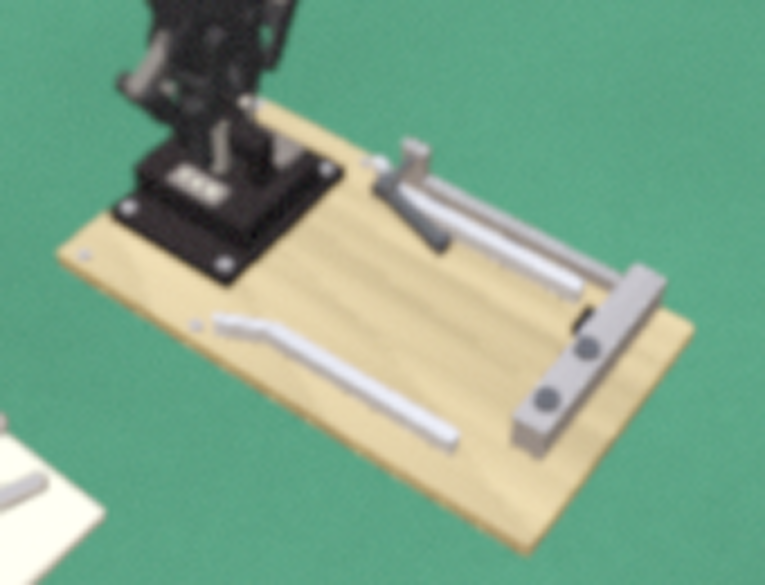

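Plate is square and centred over the entry: plate bolts mid-column 257.5, deck bolts mid 258–259. Now lowering to contact.

Emit:
{"method": "jog_arm", "body": {
  "targets": [
    [0.001,0.0005,0.003,0,0,0,1],
    [0.001,0.0005,0.006,0,0,0,1],
    [0.001,0.0005,0.0075,0,0,0,1],
    [0.001,0.0005,0.0075,0,0,0,1],
    [0.001,0.0005,0.0075,0,0,0,1]
  ]
}}

```text
time: 5.98
tool_pos: [454.3, -154.0, 49.4]
tcp_rot: [180.0, -0.0, -171.7]
ft_force: [-0.1, -0.6, -7.7]
finger_gap: 15.0
```

Run:
```python
from e import *
dockpos()
```

```text
t 5.98 dock x -103.31 y -0.12 z 49.44 rot [ 1.7999e+02 -1.0000e-02 -1.7169e+02] F u -0.18 v -0.61 z -7.70 M [-0.04  0.01  0.01] gap 15.0
```

Emit:
{"method": "jog_arm", "body": {
  "targets": [
    [-0.001,0,0.0005,0,0,0,1],
    [-0.002,0,0.0005,0,0,0,1],
    [-0.002,0,0.0005,0,0,0,1]
  ]
}}

```text
time: 6.23
tool_pos: [456.8, -153.8, 49.3]
tcp_rot: [-180.0, 0.0, -171.7]
ft_force: [-0.3, -0.3, -5.0]
finger_gap: 15.0
```

Emit:
{"method": "jog_arm", "body": {
  "targets": [
    [0,0,0.0005,0,0,0,1],
    [0,0,0.0005,0,0,0,1],
    [0,0,0.0005,0,0,0,1]
  ]
}}

```text
time: 6.48
tool_pos: [456.8, -153.9, 49.2]
tcp_rot: [-180.0, 0.0, -171.7]
ft_force: [-3.9, 2.0, 4.1]
finger_gap: 14.8
```

Run:
```python
from e import *
dockpos()
```

```text
t 6.48 dock x -100.76 y -0.32 z 49.23 rot [-1.7998e+02  4.0000e-02 -1.7168e+02] F u -3.57 v 2.58 z 4.09 M [ 0.22  0.55 -0.04] gap 14.8
```

Emit:
{"method": "jog_arm", "body": {
  "targets": [
    [-0.004,0.0003,-0.0004,0,0,0,1],
    [-0.008,0.0003,-0.0004,0,0,0,1],
    [-0.012,0.0003,-0.0004,0,0,0,1],
    [-0.016,0.0003,-0.0004,0,0,0,1],
    [-0.018,0.0003,-0.0004,0,0,0,1]
  ]
}}

```text
time: 6.9
tool_pos: [474.9, -151.0, 49.2]
tcp_rot: [-180.0, 0.0, -171.7]
ft_force: [-5.8, -0.5, 5.4]
finger_gap: 14.8
```

Run:
```python
from e import *
dockpos(); print(rel(tcp_for(-60,0,49.3),[180,0,YAW]))
```

```text
t 6.90 dock x -82.45 y -0.07 z 49.21 rot [-1.7997e+02  2.0000e-02 -1.7167e+02] F u -5.82 v 0.38 z 5.43 M [-0.15  0.89  0.01] gap 14.8
(array([-0.0225,  0.0001, -0.0001]), array([-0.,  0., -0.]))
```

Emit:
{"method": "jog_arm", "body": {
  "targets": [
    [-0.004,0,-0.0005,0,0,0,1],
    [-0.008,0,-0.0006,0,0,0,1],
    [-0.011,0,-0.0006,0,0,0,1],
    [-0.011,0,-0.0006,0,0,0,1]
  ]
}}

```text
time: 7.23
tool_pos: [485.9, -149.0, 49.3]
tcp_rot: [180.0, 0.0, -171.7]
ft_force: [2.0, 0.1, -4.4]
finger_gap: 15.1
```

Run:
```python
from e import *
dockpos(); print(rel(tcp_for(-60,0,49.3),[180,0,YAW]))
```

```text
t 7.23 dock x -71.32 y 0.32 z 49.28 rot [ 1.7999e+02  5.0000e-02 -1.7167e+02] F u 2.03 v -0.22 z -4.43 M [ 0.05 -0.19  0.03] gap 15.1
(array([-0.0113, -0.0003, -0.    ]), array([0.   , 0.001, 0.   ]))
```

Emit:
{"method": "jog_arm", "body": {
  "targets": [
    [-0.003,-0.0003,0,0,0,0,1],
    [-0.006,-0.0003,0,0,0,0,1],
    [-0.009,-0.0003,0,0,0,0,1],
    [-0.012,-0.0003,0,0,0,0,1],
    [-0.015,-0.0003,0,0,0,0,1]
  ]
}}

```text
time: 7.65
tool_pos: [500.1, -147.2, 49.3]
tcp_rot: [180.0, -0.0, -171.7]
ft_force: [-1.7, 0.1, -3.7]
finger_gap: 14.8
```

Run:
```python
from e import *
dockpos(); print(rel(tcp_for(-40,0,49.3),[180,0,YAW]))
```

```text
t 7.65 dock x -57.01 y -0.04 z 49.28 rot [ 1.7999e+02 -2.0000e-02 -1.7168e+02] F u -1.67 v 0.37 z -3.75 M [-0.08  0.21  0.  ] gap 14.8
(array([-0.017,  0.   , -0.   ]), array([ 0., -0., -0.]))
```

Emit:
{"method": "jog_arm", "body": {
  "targets": [
    [-0.003,0,0,0,0,0,1],
    [-0.006,0,0,0,0,0,1],
    [-0.009,0,0,0,0,0,1],
    [-0.012,0,0,0,0,0,1],
    [-0.015,0,0,0,0,0,1]
  ]
}}

```text
time: 8.07
tool_pos: [514.8, -145.0, 49.3]
tcp_rot: [180.0, -0.0, -171.7]
ft_force: [-1.8, -0.0, -5.0]
finger_gap: 15.4
```

Run:
```python
from e import *
dockpos()
```

```text
t 8.07 dock x -42.09 y 0.00 z 49.29 rot [ 1.7999e+02 -3.0000e-02 -1.7168e+02] F u -1.83 v 0.26 z -5.02 M [-0.04  0.28  0.02] gap 15.4
```

Emit:
{"method": "jog_arm", "body": {
  "targets": [
    [-0.003,0,0,0,0,0,1],
    [-0.006,0,0,0,0,0,1],
    [-0.009,0,0,0,0,0,1],
    [-0.012,0,0,0,0,0,1],
    [-0.015,0,0,0,0,0,1]
  ]
}}

```text
time: 8.48
tool_pos: [529.8, -142.9, 49.3]
tcp_rot: [180.0, -0.0, -171.7]
ft_force: [-0.7, 0.7, -7.6]
finger_gap: 15.1
```

```bash
cat > c.py <<'E'
from h import *
import sys
def look(tag):
    a=snap('scene','s'+tag);b=snap('side','d'+tag)
    x=cv2.resize(cv2.imread(f'pics/s{tag}.png')[190:290,200:330],None,fx=4,fy=4,interpolation=cv2.INTER_CUBIC)
    y=cv2.resize(cv2.imread(f'pics/d{tag}.png')[195:260,255:345],None,fx=4,fy=4,interpolation=cv2.INTER_CUBIC)
    y=cv2.copyMakeBorder(y,0,x.shape[0]-y.shape[0],0,0,cv2.BORDER_CONSTANT)
    o=np.hstack([x[:, :430],y]);cv2.imwrite(f'pics/L{tag}.png',o[:, :800])
look(sys.argv[1]); dockpos()
E
python3 c.py 5
```

```text
t 8.58 dock x -26.63 y -0.07 z 49.49 rot [ 1.8000e+02  2.0000e-02 -1.7167e+02] F u 0.12 v 0.02 z -8.20 M [-0.06 -0.02  0.01] gap 14.9
```

View pics/L5.png

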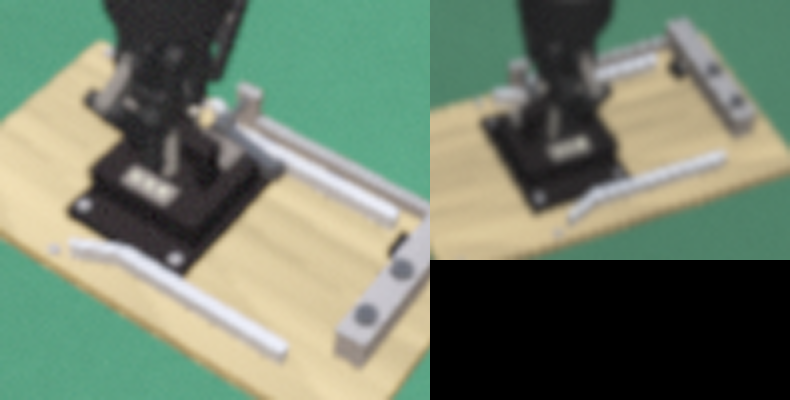

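The catch (scene crop ~(270,160)) is now riding on the plate's front edge. I continue.

Emit:
{"method": "jog_arm", "body": {
  "targets": [
    [-0.003,0,0.0002,0,0,0,1],
    [-0.006,0,0.0003,0,0,0,1],
    [-0.01,0,0.0003,0,0,0,1],
    [-0.014,0,0.0003,0,0,0,1],
    [-0.018,0,0.0003,0,0,0,1]
  ]
}}

```text
time: 9.0
tool_pos: [547.9, -140.4, 49.3]
tcp_rot: [-180.0, 0.0, -171.7]
ft_force: [-1.0, 0.7, -5.5]
finger_gap: 15.2
```

Run:
```python
from e import *
dockpos()
```

```text
t 9.00 dock x -8.65 y -0.20 z 49.31 rot [-1.7999e+02  1.0000e-02 -1.7168e+02] F u -0.89 v 0.86 z -5.46 M [-0.04  0.21 -0.  ] gap 15.2
```

Emit:
{"method": "jog_arm", "body": {
  "targets": [
    [-0.004,0,0,0,0,0,1],
    [-0.008,0,0,0,0,0,1],
    [-0.012,0,0,0,0,0,1],
    [-0.016,0,0,0,0,0,1],
    [-0.02,0,0,0,0,0,1]
  ]
}}

```text
time: 9.42
tool_pos: [567.7, -137.5, 49.3]
tcp_rot: [-180.0, 0.0, -171.7]
ft_force: [-0.7, -0.5, -4.2]
finger_gap: 15.1
```

Run:
```python
from e import *
dockpos()
```

```text
t 9.42 dock x 11.28 y -0.16 z 49.29 rot [-180.      0.   -171.68] F u -0.78 v -0.39 z -4.23 M [-0.1   0.29 -0.02] gap 15.1
```

Emit:
{"method": "jog_arm", "body": {
  "targets": [
    [-0.004,0.0001,0,0,0,0,1],
    [-0.008,0.0001,0,0,0,0,1],
    [-0.012,0.0001,0,0,0,0,1],
    [-0.016,0.0001,0,0,0,0,1],
    [-0.02,0.0001,0,0,0,0,1]
  ]
}}

```text
time: 9.83
tool_pos: [587.4, -134.5, 49.3]
tcp_rot: [-180.0, 0.0, -171.7]
ft_force: [-1.9, -0.8, -3.6]
finger_gap: 15.1
```

Emit:
{"method": "jog_arm", "body": {
  "targets": [
    [-0.004,0,0,0,0,0,1],
    [-0.008,0,0,0,0,0,1],
    [-0.012,0,0,0,0,0,1],
    [-0.014,0,0,0,0,0,1],
    [-0.014,0,0,0,0,0,1]
  ]
}}

```text
time: 10.25
tool_pos: [601.6, -132.4, 49.3]
tcp_rot: [-180.0, 0.1, -171.7]
ft_force: [1.5, 0.2, -5.6]
finger_gap: 14.9
```

```bash
python3 c.py 6
```

```text
t 10.35 dock x 45.38 y -0.04 z 49.29 rot [-1.7999e+02  6.0000e-02 -1.7167e+02] F u 2.37 v -0.40 z -5.53 M [ 0.01 -0.19  0.01] gap 15.4
```

View pics/L6.png

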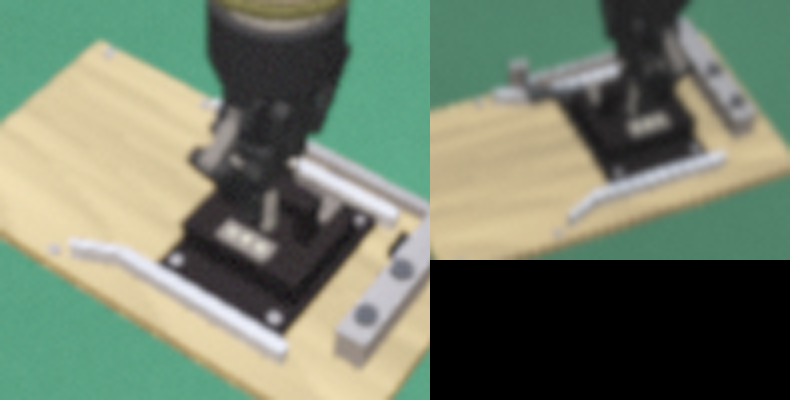

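Run:
```python
from h import *
s=load('s6')
def dk(P): return np.round(np.c_[P[:,:2]@U-531.97,P[:,:2]@V+217.5],1)
print('plunger',dk(plane(s,[(297.3,251.5),(300.5,248)],19)))
print('plate bolts',dk(plane(s,[(243.8,255),(268.5,269),(290,245)],22.5)))
print('carriage bottom front corner',dk(plane(s,[(284,272)],24)))
s=load('s4'); print('nose', dk(plane(s,[(170+443/4.5,180+248/4.5)],14)),'post',dk(plane(s,[(170+380/4.5,180+190/4.5)],40)))
```

```text
plunger [[108.5  42.3]
 [109.2  56.5]]
plate bolts [[ 11.4 -46.4]
 [ 82.6 -44.8]
 [ 84.4  46.6]]
carriage bottom front corner [[116.7 -31.5]]
nose [[18.9 48. ]] post [[-22.6  43.3]]
```

Emit:
{"method": "jog_arm", "body": {
  "targets": [
    [-0.003,0,0,0,0,0,1],
    [-0.006,0,0,0,0,0,1],
    [-0.009,0,0,0,0,0,1],
    [-0.011,0,0,0,0,0,1],
    [-0.011,0,0,0,0,0,1]
  ]
}}

```text
time: 10.77
tool_pos: [612.3, -130.9, 49.3]
tcp_rot: [-180.0, 0.0, -171.7]
ft_force: [0.9, 0.5, -3.9]
finger_gap: 15.1
```

Emit:
{"method": "jog_arm", "body": {
  "targets": [
    [-0.001,0,0,0,0,0,1],
    [-0.002,0,0,0,0,0,1],
    [-0.003,0,0,0,0,0,1],
    [-0.003,0,0,0,0,0,1]
  ]
}}

```text
time: 11.1
tool_pos: [614.9, -130.5, 49.3]
tcp_rot: [-180.0, 0.0, -171.7]
ft_force: [-0.9, -0.8, -2.0]
finger_gap: 15.0
```

```bash
python3 -c "
from h import *
dockpos()"
```

```text
t 11.10 dock x 58.99 y -0.09 z 49.29 rot [-1.8000e+02  1.0000e-02 -1.7168e+02] F u -0.96 v -0.62 z -2.01 M [-0.08  0.26 -0.02] gap 15.0
```

Emit:
{"method": "jog_arm", "body": {
  "targets": [
    [-0.001,0,-0.0001,0,0,0,1],
    [-0.001,0,-0.0001,0,0,0,1],
    [-0.002,0,-0.0001,0,0,0,1],
    [-0.002,0,-0.0001,0,0,0,1]
  ]
}}

```text
time: 11.43
tool_pos: [616.8, -130.2, 49.3]
tcp_rot: [-180.0, 0.0, -171.7]
ft_force: [-1.6, -0.4, -1.7]
finger_gap: 15.0
```

```bash
python3 -c "
from h import *
dockpos()"
```

```text
t 11.43 dock x 60.95 y -0.05 z 49.30 rot [-1.8000e+02  1.0000e-02 -1.7168e+02] F u -1.69 v -0.13 z -1.73 M [-0.1   0.27 -0.05] gap 15.0
```

Emit:
{"method": "jog_arm", "body": {
  "targets": [
    [-0.001,0,0,0,0,0,1],
    [-0.001,0,0,0,0,0,1],
    [-0.002,0,0,0,0,0,1],
    [-0.002,0,0,0,0,0,1]
  ]
}}

```text
time: 11.77
tool_pos: [618.8, -129.9, 49.3]
tcp_rot: [180.0, 0.0, -171.7]
ft_force: [-1.8, -0.1, -2.6]
finger_gap: 15.1
```

```bash
python3 -c "
from h import *
dockpos()"
```

```text
t 11.77 dock x 62.94 y -0.03 z 49.28 rot [ 180.      0.   -171.68] F u -1.79 v 0.20 z -2.60 M [-0.14  0.27 -0.02] gap 15.1
```

Emit:
{"method": "jog_arm", "body": {
  "targets": [
    [-0.001,0,-0.0001,0,0,0,1],
    [-0.001,0,-0.0001,0,0,0,1],
    [-0.001,0,-0.0001,0,0,0,1]
  ]
}}

```text
time: 12.02
tool_pos: [619.3, -129.9, 49.3]
tcp_rot: [180.0, -0.1, -171.7]
ft_force: [-4.6, -0.6, -1.0]
finger_gap: 15.1
```

```bash
python3 -c "
from h import *
dockpos()"
```

```text
t 12.02 dock x 63.44 y -0.10 z 49.31 rot [ 1.8000e+02 -5.0000e-02 -1.7168e+02] F u -4.66 v 0.09 z -0.98 M [-0.17  0.72  0.06] gap 15.1
```

Emit:
{"method": "jog_arm", "body": {
  "targets": [
    [-0.001,0,0,0,0,0,1],
    [-0.001,0,0,0,0,0,1],
    [-0.001,0,0,0,0,0,1]
  ]
}}

```text
time: 12.27
tool_pos: [620.1, -129.8, 49.3]
tcp_rot: [180.0, -0.1, -171.7]
ft_force: [-6.0, -1.2, -0.3]
finger_gap: 15.1
```

```bash
python3 -c "
from h import *
dockpos()"
```

```text
t 12.27 dock x 64.34 y -0.13 z 49.34 rot [ 1.8000e+02 -6.0000e-02 -1.7168e+02] F u -6.15 v -0.35 z -0.30 M [-0.24  0.87  0.15] gap 15.1
```

Emit:
{"method": "jog_arm", "body": {
  "targets": [
    [-0.001,0,0,0,0,0,1],
    [-0.001,0,0,0,0,0,1],
    [-0.001,0,0,0,0,0,1]
  ]
}}

```text
time: 12.52
tool_pos: [621.0, -129.6, 49.4]
tcp_rot: [180.0, -0.1, -171.7]
ft_force: [-6.4, -1.3, 0.8]
finger_gap: 14.9
```

```bash
python3 -c "
from h import *
dockpos()"
```

```text
t 12.52 dock x 65.19 y -0.14 z 49.37 rot [ 1.8000e+02 -8.0000e-02 -1.7167e+02] F u -6.51 v -0.40 z 0.83 M [-0.26  1.01  0.13] gap 14.9
```

Emit:
{"method": "jog_arm", "body": {
  "targets": [
    [-0.001,0,-0.0003,0,0,0,1],
    [-0.001,0,-0.0003,0,0,0,1],
    [-0.001,0,-0.0003,0,0,0,1]
  ]
}}

```text
time: 12.77
tool_pos: [621.8, -129.5, 49.4]
tcp_rot: [180.0, -0.1, -171.7]
ft_force: [-7.1, -2.0, -1.1]
finger_gap: 15.2
```

```bash
python3 -c "
from h import *
dockpos()"
```

```text
t 12.77 dock x 65.97 y -0.15 z 49.42 rot [ 1.7999e+02 -1.1000e-01 -1.7168e+02] F u -7.35 v -0.92 z -1.11 M [-0.32  1.04  0.15] gap 15.2
```

Emit:
{"method": "jog_arm", "body": {
  "targets": [
    [-0.001,0,0,0,0,0,1],
    [-0.001,0,0,0,0,0,1],
    [-0.001,0,0,0,0,0,1]
  ]
}}

```text
time: 13.02
tool_pos: [622.6, -129.4, 49.5]
tcp_rot: [180.0, -0.1, -171.7]
ft_force: [-8.8, -0.7, 0.3]
finger_gap: 15.2
```

```bash
python3 -c "
from h import *
dockpos()"
```

```text
t 13.02 dock x 66.83 y -0.16 z 49.47 rot [ 1.8000e+02 -1.3000e-01 -1.7168e+02] F u -8.77 v 0.60 z 0.28 M [-0.31  1.19  0.17] gap 15.2
```

Emit:
{"method": "jog_arm", "body": {
  "targets": [
    [-0.001,0,0,0,0,0,1],
    [-0.001,0,0,0,0,0,1],
    [-0.001,0,0,0,0,0,1]
  ]
}}

```text
time: 13.27
tool_pos: [623.5, -129.3, 49.5]
tcp_rot: [180.0, -0.1, -171.7]
ft_force: [-8.4, -2.0, 0.6]
finger_gap: 15.1
```

```bash
python3 -c "
from h import *
dockpos()"
```

```text
t 13.27 dock x 67.71 y -0.21 z 49.49 rot [ 1.8000e+02 -1.4000e-01 -1.7167e+02] F u -8.58 v -0.80 z 0.62 M [-0.38  1.33  0.19] gap 15.1
```

Emit:
{"method": "jog_arm", "body": {
  "targets": [
    [-0.001,0,-0.0002,0,0,0,1],
    [-0.001,0,-0.0002,0,0,0,1],
    [-0.001,0,-0.0002,0,0,0,1]
  ]
}}

```text
time: 13.52
tool_pos: [624.3, -129.2, 49.6]
tcp_rot: [180.0, -0.2, -171.7]
ft_force: [-9.3, -1.6, 0.5]
finger_gap: 14.9
```

```bash
python3 -c "
from h import *
dockpos()"
```

```text
t 13.52 dock x 68.50 y -0.20 z 49.56 rot [ 1.7999e+02 -1.7000e-01 -1.7168e+02] F u -9.40 v -0.21 z 0.49 M [-0.37  1.39  0.24] gap 14.9
```

Emit:
{"method": "jog_arm", "body": {
  "targets": [
    [-0.001,0,0,0,0,0,1],
    [-0.001,0,0,0,0,0,1],
    [-0.001,0,0,0,0,0,1]
  ]
}}

```text
time: 13.77
tool_pos: [625.1, -129.2, 49.6]
tcp_rot: [180.0, -0.2, -171.7]
ft_force: [-10.6, -2.4, 1.9]
finger_gap: 15.1
```

```bash
python3 c.py 7; python3 -c "
from h import *
snap('wrist','w7')"
```

```text
t 13.87 dock x 69.34 y -0.25 z 49.56 rot [ 179.99   -0.18 -171.68] F u -10.20 v -0.60 z 1.41 M [-0.44  1.57  0.23] gap 15.0
```

View pics/L7.png

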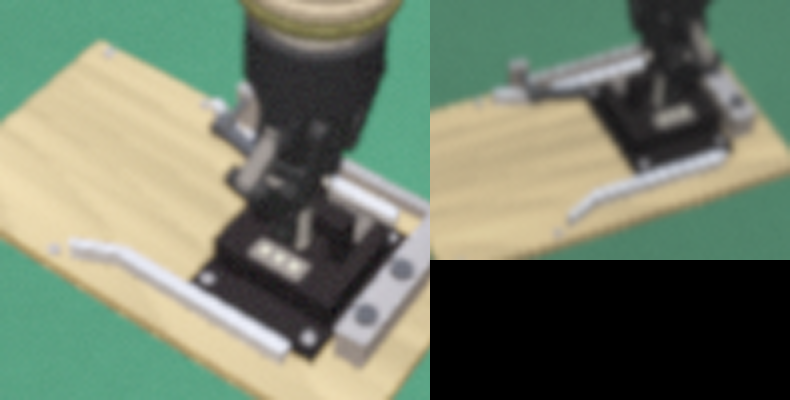

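View pics/w7.png

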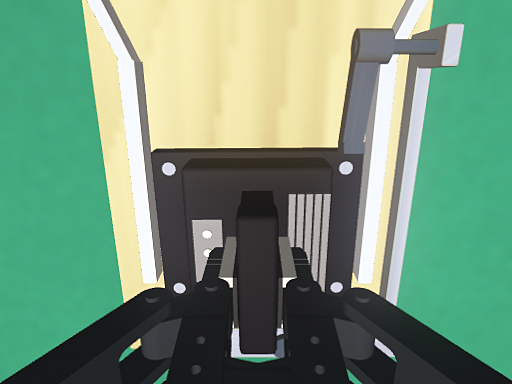

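```bash
cat > z.py <<'E'
from h import *
import sys
t=sys.argv[1]
snap('wrist','w'+t)
im=cv2.imread(f'pics/w{t}.png')[20:190,300:480]; cv2.imwrite(f'pics/z{t}.png',cv2.resize(im,None,fx=3.5,fy=3.5,interpolation=cv2.INTER_CUBIC))
dockpos()
E
python3 z.py 8
```

```text
t 13.97 dock x 69.34 y -0.21 z 49.56 rot [ 179.99   -0.18 -171.67] F u -9.87 v -1.03 z 1.49 M [-0.41  1.61  0.3 ] gap 14.6
```

View pics/z8.png

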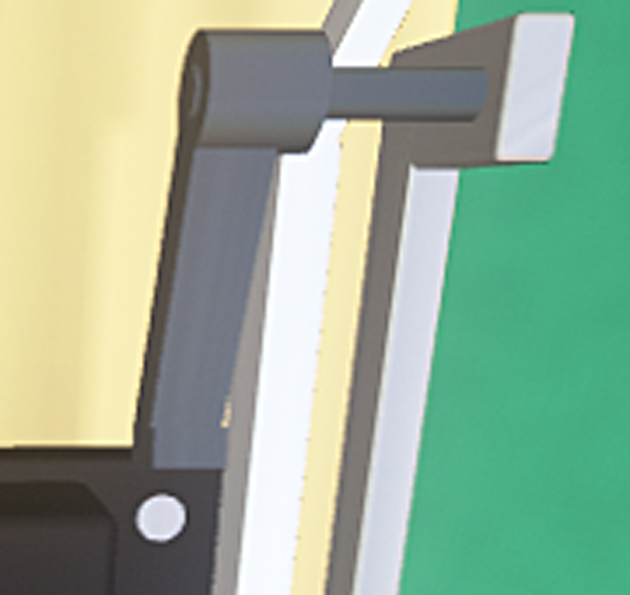

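The nose still lies on top of the plate's rear edge: its end is at crop row 467 and the edge at row 447. I keep easing in.

Emit:
{"method": "jog_arm", "body": {
  "targets": [
    [-0.001,0,-0.0002,0,0,0,1],
    [-0.001,0,-0.0003,0,0,0,1],
    [-0.001,0,-0.0003,0,0,0,1]
  ]
}}

```text
time: 14.22
tool_pos: [625.9, -129.0, 49.7]
tcp_rot: [180.0, -0.2, -171.7]
ft_force: [-9.6, -2.4, 1.4]
finger_gap: 14.8
```

```bash
python3 z.py 9
```

```text
t 14.27 dock x 70.15 y -0.25 z 49.68 rot [ 179.99   -0.21 -171.67] F u -11.01 v -0.09 z 0.31 M [-0.51  1.65  0.27] gap 15.4
```

View pics/z9.png

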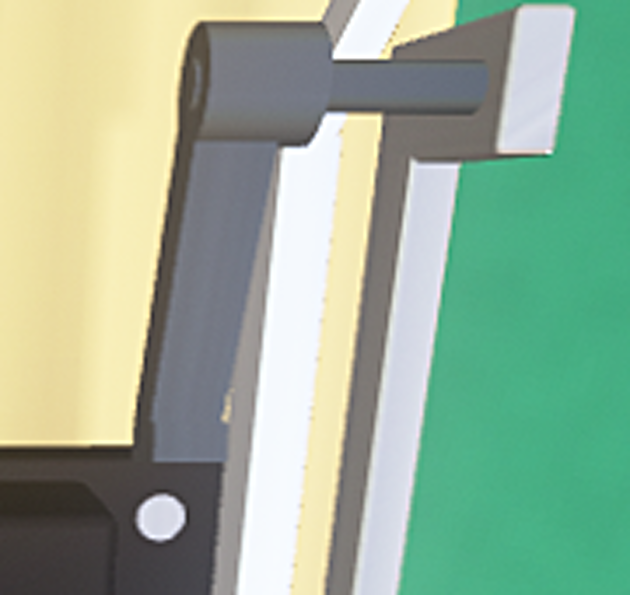

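```bash
python3 -c "
from h import *
print(rel(tcp_for(71,0,49.3),[180,0,188.33]))
s=load('w9');P=plane(s,[(168.5,169),(346,168),(336.5,288),(179.5,288)],22.5);print(P)"
```

```text
(array([-0.0008,  0.0003,  0.0004]), array([ 0.   , -0.004, -0.   ]))
[[ 598.56005611 -178.75946414   22.5       ]
 [ 584.76002439  -87.59434204   22.5       ]
 [ 656.20361481  -76.91760688   22.5       ]
 [ 669.38074521 -167.77845872   22.5       ]]
```

Emit:
{"method": "jog_arm", "body": {
  "targets": [
    [-0.0005,0.0001,0,0,-0.003,0,1],
    [-0.001,0.0001,0,0,-0.003,0,1],
    [-0.001,0.0001,0,0,-0.003,0,1],
    [-0.001,0.0001,0,0,-0.003,0,1]
  ]
}}

```text
time: 14.6
tool_pos: [626.7, -128.9, 49.6]
tcp_rot: [180.0, -0.1, -171.7]
ft_force: [-11.5, -2.7, 1.6]
finger_gap: 14.9
```

```bash
python3 z.py 10
```

```text
t 14.65 dock x 70.90 y -0.24 z 49.64 rot [ 1.7999e+02 -6.0000e-02 -1.7168e+02] F u -10.73 v -1.12 z 1.58 M [-0.56  1.87  0.24] gap 14.9
```

View pics/z10.png

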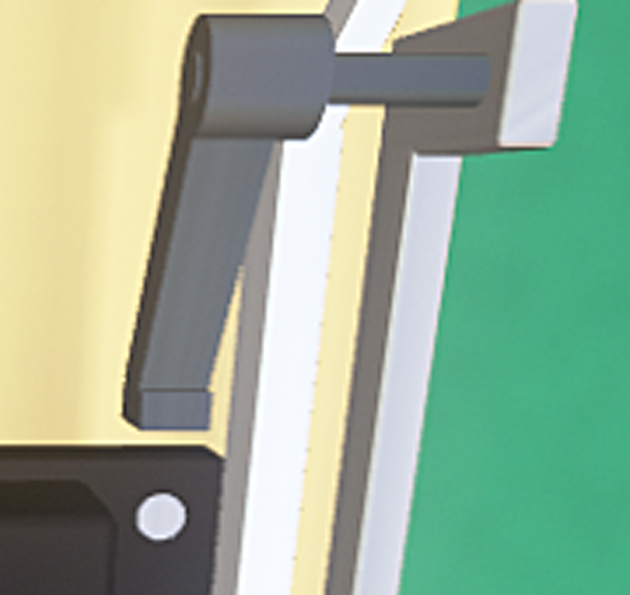

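The catch has dropped: the nose end face is visible at crop (175,410), with bare deck between it and the plate edge. I'll ease back onto the catch, then release.

Emit:
{"method": "jog_arm", "body": {
  "targets": [
    [0.001,0,0,0,0,0,1],
    [0.002,0,0,0,0,0,1],
    [0.003,0,0,0,0,0,1],
    [0.003,0,0,0,0,0,1]
  ]
}}

```text
time: 14.98
tool_pos: [624.4, -129.2, 49.5]
tcp_rot: [180.0, 0.0, -171.7]
ft_force: [-6.3, -2.2, -2.7]
finger_gap: 14.6
```

```bash
python3 z.py 11;python3 -c "
from h import *
print(rel(tcp_for(67.5,0,49.3),[180,0,188.33]))"
```

```text
t 15.03 dock x 68.61 y -0.16 z 49.48 rot [-1.8000e+02  3.0000e-02 -1.7168e+02] F u -5.82 v -1.18 z -3.14 M [-0.51  1.07  0.19] gap 14.6
(array([0.0011, 0.0002, 0.0002]), array([-0.   ,  0.001, -0.   ]))
```

View pics/z11.png

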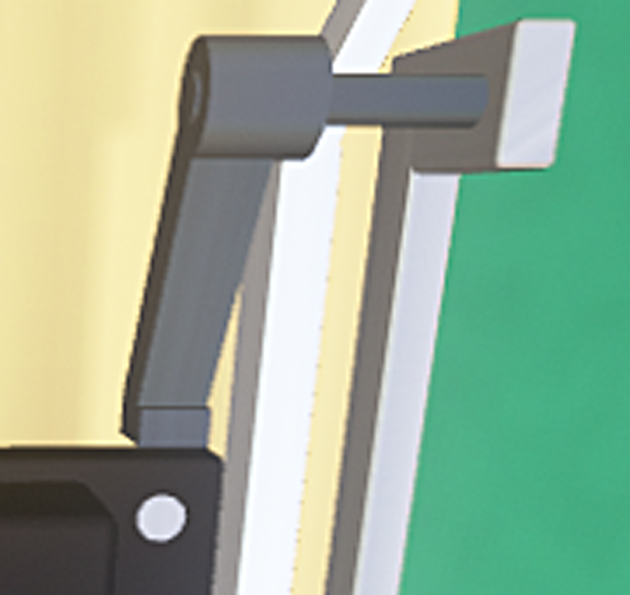

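Emit:
{"method": "jog_arm", "body": {
  "targets": [
    [0.001,0.0001,0.0001,0,0,0,1],
    [0.0015,0.0001,0.0001,0,0,0,1],
    [0.0015,0.0001,0.0001,0,0,0,1],
    [0.0015,0.0001,0.0001,0,0,0,1]
  ]
}}

```text
time: 15.37
tool_pos: [623.1, -129.3, 49.4]
tcp_rot: [-180.0, 0.1, -171.7]
ft_force: [-5.4, -2.8, -3.7]
finger_gap: 14.9
```

```bash
python3 z.py 12
```

```text
t 15.42 dock x 67.38 y -0.12 z 49.42 rot [-1.7999e+02  6.0000e-02 -1.7169e+02] F u -5.18 v -2.11 z -3.32 M [-0.47  0.84  0.1 ] gap 15.0
```

View pics/z12.png

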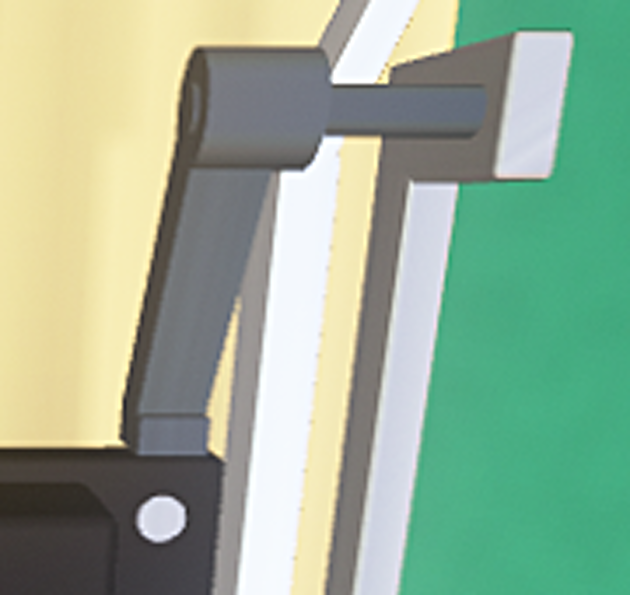

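Emit:
{"method": "jog_arm", "body": {
  "targets": [
    [0.0007,0.0001,0.0001,0,0,0,1],
    [0.0007,0.0001,0.0001,0,0,0,1],
    [0.0007,0.0001,0.0001,0,0,0,1]
  ]
}}

```text
time: 15.67
tool_pos: [622.6, -129.3, 49.4]
tcp_rot: [-180.0, 0.1, -171.7]
ft_force: [-4.9, -2.6, -3.0]
finger_gap: 14.5
```

```bash
python3 -c "
from h import *
dockpos()"
```

```text
t 15.67 dock x 66.80 y -0.08 z 49.38 rot [-1.7999e+02  8.0000e-02 -1.7169e+02] F u -5.27 v -1.90 z -3.02 M [-0.5   0.77  0.07] gap 14.5
```

Emit:
{"method": "jog_arm", "body": {
  "targets": [
    [0,0,0,0,0,0,0.45],
    [0,0,0,0,0,0,0.45],
    [0,0,0,0,0,0,0.45],
    [0,0,0,0,0,0,0.45],
    [0,0,0,0,0,0,0.45]
  ]
}}

```text
time: 16.08
tool_pos: [624.0, -128.9, 50.5]
tcp_rot: [-180.0, 0.2, -171.7]
ft_force: [1.3, 0.4, 0.5]
finger_gap: 47.0
```

```bash
python3 z.py 13
```

```text
t 16.13 dock x 68.09 y 0.21 z 50.44 rot [-179.98    0.23 -171.67] F u -0.36 v 0.44 z -0.67 M [-0.02  0.01  0.05] gap 47.3
```

View pics/w13.png

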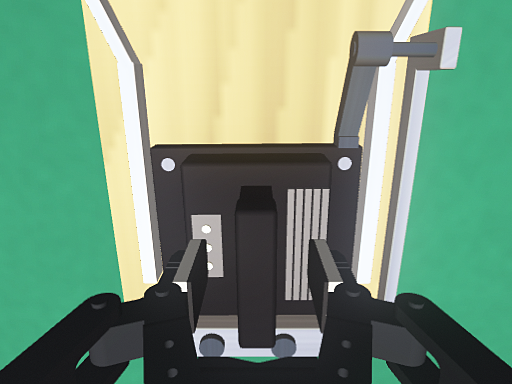

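Released: the plate's rear edge is at row 145 with the catch nose behind it at (346,140). Lifting straight up.

Emit:
{"method": "jog_arm", "body": {
  "targets": [
    [0,0,-0.01,0,0,0,0.45],
    [0,0,-0.03,0,0,0,0.45],
    [0,0,-0.06,0,0,0,0.45],
    [0,0,-0.09,0,0,0,0.45],
    [0,0,-0.12,0,0,0,0.45]
  ]
}}

```text
time: 16.55
tool_pos: [622.8, -128.8, 172.0]
tcp_rot: [180.0, 0.2, -171.7]
ft_force: [1.4, -1.2, 0.2]
finger_gap: 46.6
```

Emit:
{"method": "jog_arm", "body": {
  "targets": [
    [0.02,0,-0.02,0,0,0,0.45],
    [0.05,0,-0.04,0,0,0,0.45],
    [0.08,0,-0.05,0,0,0,0.45],
    [0.08,0,-0.05,0,0,0,0.45],
    [0.08,0,-0.05,0,0,0,0.45]
  ]
}}

```text
time: 16.97
tool_pos: [543.6, -141.0, 222.0]
tcp_rot: [-179.9, 0.4, -171.7]
ft_force: [-0.5, 0.4, -0.3]
finger_gap: 46.7
```

```bash
python3 c.py 14; python3 z.py 14
```

```text
t 17.07 dock x -12.45 y 0.22 z 220.20 rot [-179.98    0.23 -171.69] F u -0.29 v 0.14 z -0.64 M [-0.05 -0.01  0.02] gap 46.6
t 17.12 dock x -12.41 y 0.40 z 219.62 rot [ 179.99    0.18 -171.67] F u -0.42 v -0.73 z -0.29 M [ 0.07 -0.02  0.02] gap 46.9
```

View pics/w14.png

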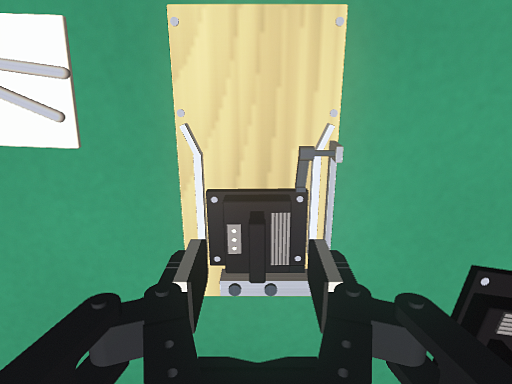

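View pics/L14.png

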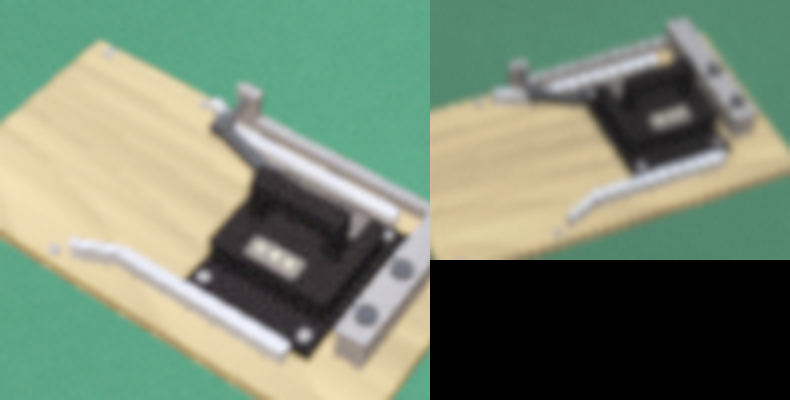

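Run:
```python
from h import *
im=cv2.imread('pics/w14.png')[135:215,190:360]; cv2.imwrite('pics/f.png',cv2.resize(im,None,fx=4.6,fy=4.6,interpolation=cv2.INTER_CUBIC))
s=load('w14');P=plane(s,[(214,199.5),(298,199.5),(298,259),(217,259)],22.5)
Q=np.c_[P[:,:2]@U-531.97,P[:,:2]@V+217.1];print(Q,Q.mean(0))
```

```text
[[ 30.5914359  -46.29986294]
 [ 30.69708006  43.81854846]
 [102.82188329  46.48209806]
 [102.70361854 -45.85277295]] [66.70350445 -0.46299734]
```

View pics/f.png

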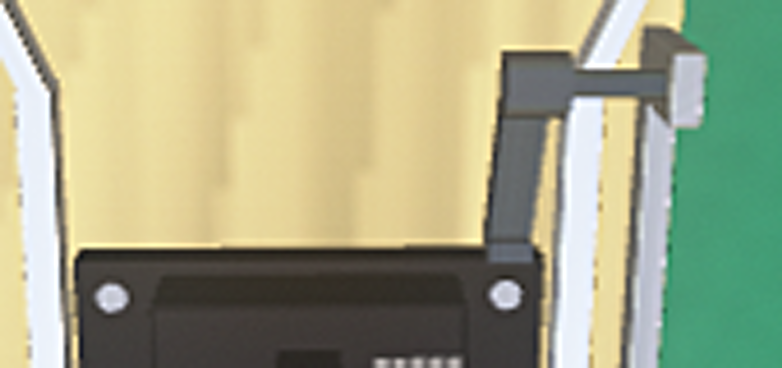

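The drop was clear, but here the nose seems to overlap the edge line by about 3 px, which could be parallax. I'll take a lower look from behind.

Emit:
{"method": "jog_arm", "body": {
  "targets": [
    [0.03,-0.01,0.03,0,0,0,0.45],
    [0.06,-0.01,0.06,0,0,0,0.45],
    [0.08,-0.01,0.09,0,0,0,0.45],
    [0.08,-0.01,0.11,0,0,0,0.45],
    [0.08,-0.01,0.11,0,0,0,0.45]
  ]
}}

```text
time: 17.53
tool_pos: [462.0, -160.1, 103.3]
tcp_rot: [179.7, -0.3, -171.7]
ft_force: [0.5, 0.6, -0.4]
finger_gap: 46.7
```

```bash
python3 z.py 15
```

```text
t 17.58 dock x -94.28 y -8.38 z 106.58 rot [ 1.7979e+02 -1.2000e-01 -1.7169e+02] F u -0.20 v -0.27 z 1.83 M [ 0.03  0.02 -0.02] gap 47.2
```

View pics/w15.png

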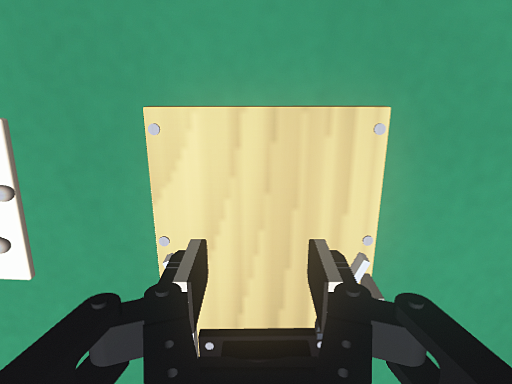

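Emit:
{"method": "jog_arm", "body": {
  "targets": [
    [-0.02,0.025,0,0,0,0,0.3],
    [-0.04,0.05,0,0,0,0,0.3],
    [-0.05,0.055,0,0,0,0,0.3],
    [-0.05,0.055,0,0,0,0,0.3]
  ]
}}

```text
time: 17.92
tool_pos: [511.6, -98.8, 112.1]
tcp_rot: [-179.9, 0.4, -171.5]
ft_force: [-0.4, -0.8, 0.5]
finger_gap: 59.7
```

```bash
python3 z.py 16
python3 - <<'E'
import cv2
im=cv2.imread('pics/w16.png')[190:350,160:360]; cv2.imwrite('pics/g.png',cv2.resize(im,None,fx=3.7,fy=3.7,interpolation=cv2.INTER_CUBIC))
E
```

```text
t 17.97 dock x -39.91 y 45.45 z 111.63 rot [-179.92    0.32 -171.5 ] F u 0.46 v -0.50 z -0.00 M [0.05 0.03 0.04] gap 59.4
```

View pics/g.png

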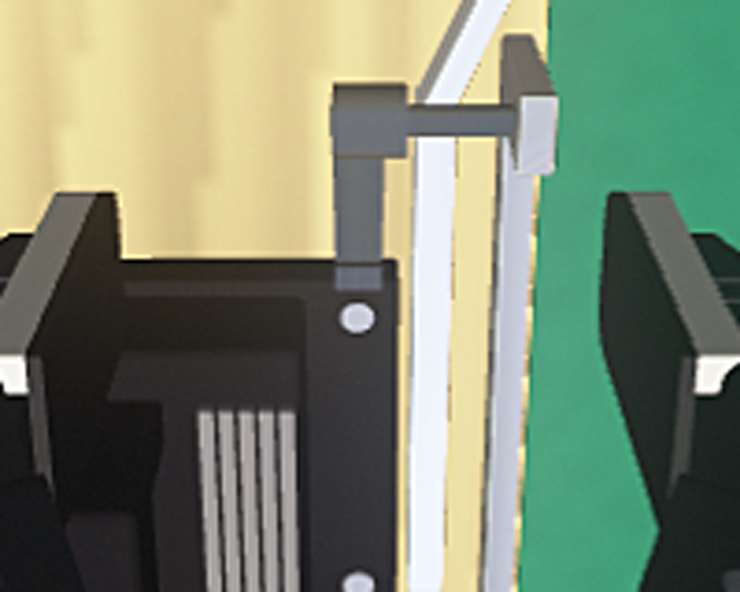

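Run:
```python
from h import *
def an(fn,bolt,edge,nose_in,nose_line,ndx=0):
    s=load(fn);o=np.array(s['origin']);
    b=plane(s,[bolt],22.5)[0];e=plane(s,[edge],22)[0]
    xb=b[:2]@U-531.97;xe=e[:2]@U-531.97
    print(fn,'bolt x %.1f edge x %.1f (bolt-9=%.1f)'%(xb,xe,xb-9))
    for nm,p in (('inner',nose_in),('line',nose_line)):
        d=ray(s,[p])[0]
        for x in (xb-9,xb-9+1.5,xb-9+3):
            t=(x+531.97-o[:2]@U)/(d[:2]@U); P=o+t*d
            print(nm,'if at x=%.1f height above deck %.1f y %.1f'%(x,P[2]-12,P[:2]@V+217.1))
# zNN crop: px=300+x/3.5, 20+y/3.5
q=lambda x,y:(300+x/3.5,20+y/3.5)
an('w16',(256.5,275.9),(256.8,190+261/3.7),(256.8,190+290/3.7),(256.8,190+265/3.7))
an('w10',q(160,517),q(160,447),q(175,430),q(175,390))
an('w12',q(160,518),q(160,450),q(173,455),q(173,413))
an('w9',q(160,517),q(160,447),q(185,462),q(185,425))
```

```text
w16 bolt x 30.0 edge x 16.5 (bolt-9=21.0)
inner if at x=21.0 height above deck 14.1 y 45.9
inner if at x=22.5 height above deck 11.6 y 45.9
inner if at x=24.0 height above deck 9.2 y 45.9
line if at x=21.0 height above deck 4.0 y 45.9
line if at x=22.5 height above deck 1.4 y 45.9
line if at x=24.0 height above deck -1.1 y 45.9
w10 bolt x 34.6 edge x 24.2 (bolt-9=25.6)
inner if at x=25.6 height above deck -12.0 y 52.9
inner if at x=27.1 height above deck -20.4 y 55.3
inner if at x=28.6 height above deck -28.9 y 57.7
line if at x=25.6 height above deck -57.7 y 65.0
line if at x=27.1 height above deck -68.2 y 67.9
line if at x=28.6 height above deck -78.7 y 70.8
w12 bolt x 31.2 edge x 21.1 (bolt-9=22.2)
inner if at x=22.2 height above deck 8.3 y 47.3
inner if at x=23.7 height above deck 0.8 y 49.4
inner if at x=25.2 height above deck -6.7 y 51.5
line if at x=22.2 height above deck -29.4 y 57.2
line if at x=23.7 height above deck -38.5 y 59.7
line if at x=25.2 height above deck -47.6 y 62.2
w9 bolt x 33.8 edge x 23.4 (bolt-9=24.8)
inner if at x=24.8 height above deck 14.1 y 47.5
inner if at x=26.3 height above deck 6.7 y 49.7
inner if at x=27.8 height above deck -0.8 y 51.8
line if at x=24.8 height above deck -17.2 y 56.0
line if at x=26.3 height above deck -26.0 y 58.6
line if at x=27.8 height above deck -34.8 y 61.1
```

Two-view check: w10 and w16 put the nose's inner face at dock x ≈ 20.9 with its top 14.3 above the deck. That matches a hanging catch with the carriage about 4 mm rearward, which also agrees with plunger contact at plate x = 63. The plate's rear edge is at 21.0, so the overlap is only parallax. I raise the arm and hand in.

Emit:
{"method": "jog_arm", "body": {
  "targets": [
    [0,0,-0.03,0,0,0,0.3],
    [0,0,-0.06,0,0,0,0.3],
    [0,0,-0.1,0,0,0,0.3],
    [0,0,-0.1,0,0,0,0.3],
    [0,0,-0.1,0,0,0,0.3]
  ]
}}

```text
time: 18.38
tool_pos: [509.9, -102.0, 214.3]
tcp_rot: [-179.8, 0.6, -171.7]
ft_force: [0.4, -0.1, -0.1]
finger_gap: 59.8
```

Run:
```python
from h import *
dockpos(); snap('scene','end')
```

```text
t 18.38 dock x -40.72 y 43.35 z 214.25 rot [-179.79    0.56 -171.7 ] F u 0.33 v -0.17 z -0.14 M [-0.02  0.    0.04] gap 59.8
```

View pics/end.png

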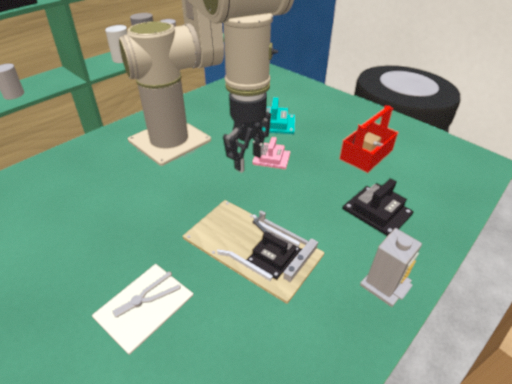

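```bash
python3 -c "
from bench import r
print(r.hand_in())"
```

```text
the job is handed in; nothing more can be done
None
```

The smaller black maintainer is docked and latched: the catch is down behind its foot plate and the sprung stop holds it from the front. I lifted it by its handle, set it flat at the dock entry and slid it in under the catch. I then eased it against the stop until the catch dropped. The highest push read was about 11 N, against the 20 N limit. I backed off onto the catch before releasing, and handed in at about 18.4 s.

**Last checks:**
- **Catch:** two wrist views put the nose at dock x ≈ 20.9 mm, hanging down. The plate's rear edge is at about 21.0 mm, and the plate is square in the lane.
- **Arm and surroundings:** the arm was clear of everything, with force near zero. The caddy, tile, pliers and the other units look unmoved in the last scene picture.
- **One disagreement:** the nose seemed to overlap the plate edge in the overhead views. The two-view calculation explains this as parallax.
- **Not re-checked:** the plate's flatness was not measured after release. While pushing, the tool tilted by up to about 0.2°, which I corrected before letting go.

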